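# Swing the feeder rail onto its stop and lock it down

### The job

The long wooden rail sits with one end on the jig's dowel. Swing it round on the dowel until its free end bears on the stop screw of the fence, press it there gently and steadily, at about 10 N, for a second, and leave it resting against the screw; then turn the steel turn-button right across the rail to lock it. Keep the rail on its dowel and leave the other things alone.

Things in the scene. Friction and masses are not known exactly. Their poses are not given: they have to be found in the camera images.
- rail_end (a point): Point in the free end of the loose pine rail, where to push it: mid-width, half-way up, 275 mm from the dowel hole. Rail: 320 mm long (20 mm behind the hole to 300 mm beyond), 45 wide, 20 high, 0.15 to 0.3 kg, varnished and slippery, flat on the board. Axes: y along it from hole to free end, x across (+x faces the fence), z up. Starts swung 0.20 to 0.35 rad away from the fence, towards the robot.
- rail: The rail; its origin is the centre of its 14 mm dowel hole, at the underside; axes as for rail_end.
- dowel (a point): Axis of the 12 mm steel dowel fixed upright in the jig, 32 mm high above the board; this point is 10 mm above the board's top. The rail has about 1 mm of play on it all round. The jig is a fixed plywood board 300 x 400 mm, 18 mm thick. Axes: y along the fence, x across it towards the fence, z up.
- fence: Fixed wooden fence on the board, 20 mm thick (x), 340 mm long (y), 20 mm high; origin at the centre of its underside, on the board's top; axes as for the dowel. Its face towards the rail is 10 mm to -x of the origin. It carries the stop screw.
- screw_bore (a point): Where the steel stop screw (12 mm round nose) leaves the fence's face, 10 mm above the board, level with rail_end when the rail is home. The nose stands out to -x by 4 to 28 mm: this setting differs from job to job and is not measured; find it by touch. At 16 mm a rail resting on it is parallel to the fence. The screw is rigid; a push above 20 N on it spoils its setting.
- turn_button (a joint): Angle of the steel turn-button (bar 98 x 26 mm, 10 thick) on a pivot behind the fence: 0 = along the fence, out of the way, pointing to the fence's -y; turns clockwise seen from above, passing 3 mm above rail and fence, to 1.57 = square across the rail; end stop at 1.65. Stiff (0.1 N m of friction), stays where it is left. Starts at 0 to 0.3.
- pivot (a point): On the upright axis of the turn-button, 33 mm above the board (the top face of the bar).
- post (a point): Middle of the upright black hand post on the turn-button's bar: 14 mm diameter, 34 mm high, standing on the bar's top (33 to 67 mm above the board), 70 mm from the pivot; this point is 50 mm above the board. Push the post sideways, or pinch it from above.
- offcut: Bystander: wooden offcut 60 x 45 x 20 mm lying on the jig board; origin under its centre.
- glue: Bystander: white glue bottle, 56 mm diameter, 150 mm high, standing; origin under its centre.
- jar: Bystander: screw jar, 68 mm diameter, 75 mm high, standing; origin under its centre.
- screwdriver: Bystander: screwdriver lying on the bench.

How it is judged:
By the outcome, as a careful person would: the job done as asked, in the order asked, and still so for the second after the job is handed in, with the robot touching nothing.
It also fails if it takes over 70 s, if anything falls off the work surface, if the arm or the gripper's body presses on something with over 40 N, if the wrist force passes 120 N, or if a joint passes its speed limit or range.

### The arm

A 7-joint arm with a two-finger parallel gripper is mounted at the origin on the work surface. World frame = base frame: x ahead of the robot, y to its left, z up, the work surface at z = 0. Lengths are in m, angles in degrees, forces in N, time in s.
With the tool pointing down it reaches from about 0.4 to 0.875 m from the base axis. Payload 4.4 kg.
Tool frame: the origin (TCP) lies midway between the tips of the shut fingers; the grasp point (between the pads) lies 19 mm behind it; z points along the fingers, y is the line along which they close (so a half turn about z gives the same grasp; the last joint's range is limited). The gripper opens to 85 mm and grips with 20 to 120 N. Pads are 22 mm wide; open, the fingers measure 114 mm over their backs; the gripper's body (76 mm by 85 mm) begins 54 mm behind the grasp point. The pads swing forward as they close: fully open they stand 13 mm farther back than shut.
Start: joints at [71.574, 36.005, 2.206, 86.941, -1.547, 57.084, -1.146], TCP at [0.164, -0.629, 0.231] pointing down, gripper open.
Joint ranges: [-175.42, 175.42], [-21.48, 121.26], [-71.46, 75.88], [10.55, 141.38], [-63.04, 243.04], [13.31, 113.54], [-168.57, 168.57]. Speed limits (degrees/s): [147.25, 147.25, 180, 180, 180, 180, 180].

### API

Orientations are given as a 3x3 rotation matrix whose columns are the frame's x, y, z axes.
In Python, from station import arm gives the robot as it stands.
- The arm moves only by the shell command python3 -m handwheel 'ROWS'. ROWS is JSON, a list of rows, each a list of 7 numbers: the opening, from -1 (shut) to 1 (fully open), so that 0 is half open, then the shift along the tool's x, y, z scaled (see below), then the turn, a rotation vector about the tool's x, y, z scaled (see below). In form: [[gripper, x, y, z, ax, ay, az], ...]. A call has 1 to 10 rows; each row is the pose to reach, as a shift and turn from the pose commanded when the call began, along the tool's axes at that moment; what a row does not reach only later rows make up. The controller multiplies each number of a shift by 40 cm and each number of a turn by 0.5 rad. A row lasts 1/8 s, in which the tool goes at most 62.5 mm and 10.7 degrees, less where a joint would pass 70% of its speed; a pose out of reach is approached as far as the arm can. A call with a number of a shift or a turn outside -1 to 1 is refused whole. A call with a gripper value outside its range is refused whole. The fingers move at their own pace and stop on an object; the grip force is fixed at half the most. Time passes only in rows, so rows that repeat a pose let the fingers close. It gives the time, the measured TCP pose, the force, the opening and the grip force at its end, in the units of the state.
- arm.read_state(): the state, without advancing time (a new reading comes with each control period).
- arm.read_camera(name): name is "side" or "top"; returns a dict with "color" (400x640x3 uint8, red, green, blue), "fx", "fy", "cx", "cy" (pixels), "xyz" and "orientation" of the camera in the world. Camera axes: x right, y down, z forward; pixel columns grow to the right and rows downward; lengths in m; the calibration is good to about 2 mm. A picture is of the moment at which its call begins. There is no depth.
- arm.close_job(): hands the job in; it is judged then, once.
The state is a dict: "clock": time; "joints": joint angles; "qd": joint speeds; "tau": joint torques, N m; "ee_pos": TCP position; "tcp_rot": TCP orientation; "contact_force": force on the tool from outside, world axes, zero at the start; "torque": the same for the moment, N m; "width": finger opening in m; "grasp_force": force on a finger pad.
Only numpy, scipy, OpenCV 4.12 (cv2) and the standard library are available. Lean on these libraries where they do the work, as an engineer would, in place of code of your own. Each camera call takes 0.05 s, during which the arm holds its last target. There are 200 camera calls.

## Working session

There is one attempt and no reset: what is moved stays moved. The work goes in short steps, Python scripts to look and compute and a shell command to move; the robot and the scene stay as the last step left them, time stands still between calls to the robot, and variables do not carry over. Pictures are saved under pics/ and viewed, at most 10 in all, crops included, and the job is handed in when it is done.

```bash
mkdir -p pics; ls
python3 - <<'E'
from station import arm
import cv2
for n in("side","top"):
    c=arm.read_camera(n); cv2.imwrite(f"pics/{n}0.png",cv2.cvtColor(c["color"],cv2.COLOR_RGB2BGR))
    print(n,c["fx"],c["fy"],c["cx"],c["cy"],c["xyz"],c["orientation"])
s=arm.read_state(); print(s)
E
```

```text
pics
side 386.628685899776 386.628685899776 324.58832519246386 200.06433985891357 [0.46462799 0.98590439 0.8604799 ] [[-0.99735229 -0.0601204   0.04091388]
 [-0.06946873  0.62127194 -0.78050962]
 [ 0.0215059  -0.78128529 -0.62380348]]
top 512.7153896998117 512.7153896998117 317.2014978421107 190.76021724542335 [0.24646123 0.03341291 1.5120239 ] [[ 0.02331526 -0.97970963  0.1990614 ]
 [-0.99964874 -0.02535643 -0.00771055]
 [ 0.01260159 -0.19881171 -0.97995669]]
{'clock': 0.1, 'joints': array([71.57346126, 36.05528499,  2.20288943, 86.9894705 , -1.5469113 ,
       57.08446181, -1.1458315 ]), 'qd': array([ 0.02663066, -0.06303473,  0.03274929, -0.22551057, -0.04676363,
       -0.0156575 ,  0.06390526]), 'tau': array([ 2.86799390e-03, -5.64536798e+01,  1.23000685e+00, -1.93974227e+01,
        1.10928735e-02,  5.38015855e-03, -4.19090853e-06]), 'ee_pos': array([ 0.16435121, -0.62830102,  0.23046669]), 'tcp_rot': array([[ 9.67460189e-01,  2.53022865e-01, -4.60563163e-04],
       [ 2.53023284e-01, -9.67458739e-01,  1.67505891e-03],
       [-2.17476530e-05, -1.73708601e-03, -9.99998491e-01]]), 'contact_force': array([-0.02873014,  0.29294675,  0.8222199 ]), 'torque': array([ 0.03598434,  0.0262567 , -0.02407501]), 'grasp_force': 0.0, 'width': 0.08534712258135103}
```

View pics/top0.png

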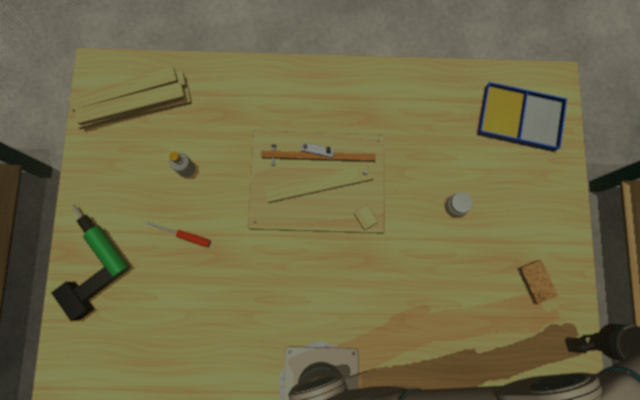

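View pics/side0.png

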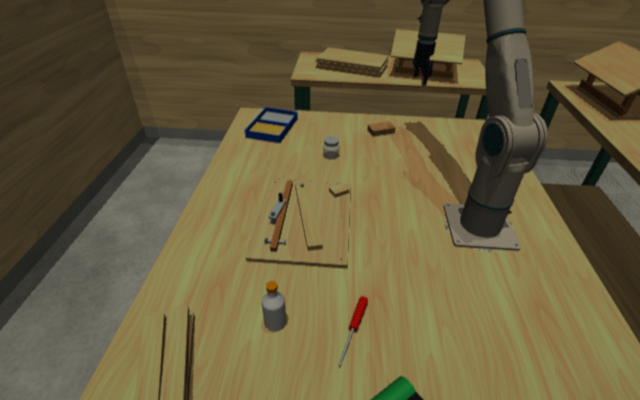

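The top view shows the jig at cols 249–384, rows 131–233, with the fence at row 155. The dowel is near (365,173), the rail's free end near (268,195), the button's pivot near (305,148) and its post near (329,150). I'll zoom in for exact pixels.

Run:
```python
import cv2
a=cv2.imread("pics/top0.png")[125:240,243:393]; cv2.imwrite("pics/topz.png",cv2.convertScaleAbs(cv2.resize(a,None,fx=5,fy=5,interpolation=cv2.INTER_CUBIC),alpha=1.4))
a=cv2.imread("pics/side0.png")[172:272,240:360]; cv2.imwrite("pics/sidez.png",cv2.convertScaleAbs(cv2.resize(a,None,fx=6,fy=6,interpolation=cv2.INTER_CUBIC),alpha=1.4))
```

```text
(no output)
```

View pics/topz.png

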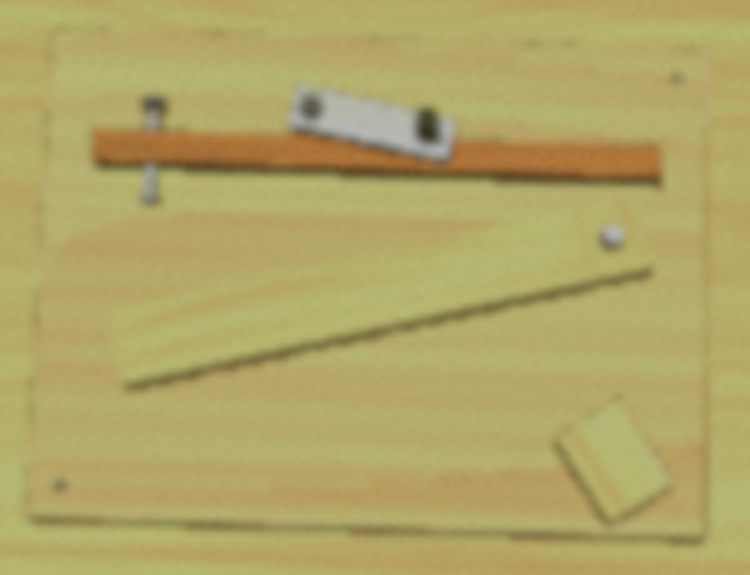

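View pics/sidez.png

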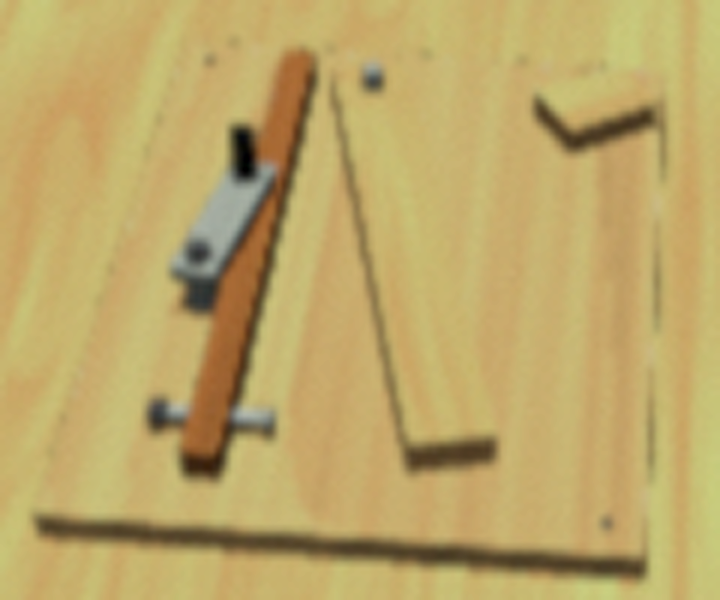

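Top crop: dowel (612,235), pivot (312,106), post top (428,115), fence ends (95,130)–(660,147), screw nose (150,200), and rail lower edge (125,385)–(652,270). Side crop: dowel (373,70), pivot (198,249), post top (241,128), rail free-end top corners (408,453) and (495,439), and nose (270,420).

```bash
cat > h.py <<'E'
from station import arm
import numpy as np, cv2
C={}
def cam(n):
    if n not in C: C[n]=arm.read_camera(n)
    return C[n]
def ray(n,u,v):
    c=cam(n); d=np.array([(u-c["cx"])/c["fx"],(v-c["cy"])/c["fy"],1]); return np.array(c["xyz"]),np.array(c["orientation"])@d
def plane(n,u,v,z):
    o,d=ray(n,u,v); return o+d*(z-o[2])/d[2]
def tri(a,b):
    o1,d1=ray("top",*a);o2,d2=ray("side",*b)
    s=np.linalg.lstsq(np.c_[d1,-d2],o2-o1,rcond=None)[0]
    p,q=o1+s[0]*d1,o2+s[1]*d2
    return (p+q)/2,np.linalg.norm(p-q)
zt=lambda u,v:((u+.5)/5-.5+243,(v+.5)/5-.5+125)
zs=lambda u,v:((u+.5)/6-.5+240,(v+.5)/6-.5+172)
E
python3 - <<'E'
from h import *
np.set_printoptions(precision=4,suppress=True)
for n,a,b in [("dowel",(612,232),(373,70)),("pivot",(312,106),(198,249)),("posttop",(428,112),(241,128)),("railcorner -x",(125,382),(495,440)),("nose",(150,200),(270,420))]:
    print(n,*tri(zt(*a),zs(*b)))
for n,p,z in [("dowel",(612,232),.05),("pivot",(312,106),.051),("posttop",(428,112),.085),("postbase",(429,138),.051),("rail-x free",(125,380),.038),("rail-x hole",(652,267),.038),("nose",(150,200),.028)]: print("T",n,plane("top",*zt(*p),z))
for n,p,z in [("dowel",(373,70),.05),("pivot",(198,249),.051),("posttop",(241,128),.085),("postbase",(244,178),.051),("rail-x free",(495,438),.038),("rail+x free",(408,453),.038),("nose",(270,420),.028)]: print("S",n,plane("side",*zs(*p),z))
im=cam("top")["color"]; h=cv2.cvtColor(im,cv2.COLOR_RGB2HSV)
m=cv2.inRange(h,(5,150,110),(16,255,255)); m[:125]=0;m[180:]=0;m[:,:245]=0;m[:,385:]=0
c=max(cv2.findContours(m,0,2)[0],key=cv2.contourArea); q=cv2.boxPoints(cv2.minAreaRect(c)); print(cv2.contourArea(c))
P=np.array([plane("top",*x,.038) for x in q]); print(P)
E
```

```text
dowel [ 0.6058 -0.1171  0.0492] 0.0012111481228196503
pivot [0.6774 0.0611 0.0554] 0.0011753479914721281
posttop [ 0.665  -0.0065  0.0861] 0.0016237687628860235
railcorner -x [0.5119 0.1663 0.0334] 0.001095812761037437
nose [0.6253 0.1566 0.027 ] 0.0019094173786146664
T dowel [ 0.6063 -0.117   0.05  ]
T pivot [0.678  0.0612 0.051 ]
T posttop [ 0.6662 -0.0066  0.085 ]
T postbase [ 0.6603 -0.0084  0.051 ]
T rail-x free [0.5128 0.1659 0.038 ]
T rail-x hole [ 0.5886 -0.142   0.038 ]
T nose [0.624  0.1565 0.028 ]
S dowel [ 0.6051 -0.1157  0.05  ]
S pivot [0.6791 0.0559 0.051 ]
S posttop [ 0.6645 -0.0077  0.085 ]
S postbase [ 0.6643 -0.0064  0.051 ]
S rail-x free [0.5112 0.1696 0.038 ]
S rail+x free [0.5532 0.1838 0.038 ]
S nose [0.626  0.1573 0.028 ]
185.0
[[0.6593 0.1888 0.038 ]
 [0.6643 0.0013 0.038 ]
 [0.6489 0.001  0.038 ]
 [0.6439 0.1881 0.038 ]]
```

```bash
cat >> h.py <<'E'
from scipy.spatial.transform import Rotation as R
np.set_printoptions(precision=4,suppress=True)
def go(p,yaw,base=None):
    "scaled row for TCP at p, tool x at yaw, pointing down, from the pose as it is"
    s=arm.read_state(); M=np.array(s["tcp_rot"]); c,n=np.cos(yaw),np.sin(yaw)
    T=np.array([[c,n,0],[n,-c,0],[0,0,-1]])
    print(p,"row",M.T@(np.array(p)-s["ee_pos"])/.4,R.from_matrix(M.T@T).as_rotvec()/.5)
E
python3 - <<'E'
from h import *
for a,b in [((95,130),(660,147)),((95,160),(660,176))]:
    p,q=[plane("top",*zt(*x),.038) for x in (a,b)]; print(p,q,np.arctan2(p[0]-q[0],p[1]-q[1]))
p,q=[plane("top",*zt(*x),.018) for x in ((30,517),(705,538))]; print(p,q,np.arctan2(p[0]-q[0],p[1]-q[1]))
go([.42,-.35,.2],.2);go([.483,.137,.15],0)
E
```

```text
[0.6636 0.1901 0.038 ] [ 0.6621 -0.1467  0.038 ] 0.004290841149192298
[0.6451 0.1893 0.038 ] [ 0.6442 -0.1467  0.038 ] 0.0025442876694550553
[0.4336 0.2197 0.018 ] [ 0.4311 -0.1758  0.018 ] 0.006363019463094531
[0.42, -0.35, 0.2] row [ 0.7944 -0.512   0.0777] [-0.0018  0.      0.1116]
[0.483, 0.137, 0.15] row [ 1.2548 -1.65    0.2037] [-0.0018  0.0002  0.5116]
```

```bash
python3 -m handwheel '[[-1,0.8,-0.5,0.05,0,0,0.11],[-1,0.8,-0.5,0.05,0,0,0.11],[-1,0.8,-0.5,0.05,0,0,0.11],[-1,0.8,-0.5,0.05,0,0,0.11],[-1,0.8,-0.5,0.05,0,0,0.11],[-1,0.8,-0.5,0.05,0,0,0.11],[-1,0.8,-0.5,0.05,0,0,0.11],[-1,0.8,-0.5,0.05,0,0,0.11]]'; python3 -c "
from h import *
go([.47,-.05,.18],0)"
```

```text
clock: 1.25
ee_pos: [0.4234, -0.3544, 0.2113]
tcp_rot: [[0.98, 0.2, -0.0], [0.2, -0.98, -0.0], [-0.001, 0.0, -1.0]]
contact_force: [-0.7, -0.9, -0.1]
width: -0.0001
grasp_force: 0.0
[0.47, -0.05, 0.18] row [ 0.2666 -0.7223  0.0779] [0.0007 0.0011 0.4035]
```

```bash
python3 -m handwheel '[[-1,0.27,-0.72,0.08,0,0,0.4],[-1,0.27,-0.72,0.08,0,0,0.4],[-1,0.27,-0.72,0.08,0,0,0.4],[-1,0.27,-0.72,0.08,0,0,0.4],[-1,0.27,-0.72,0.08,0,0,0.4],[-1,0.27,-0.72,0.08,0,0,0.4],[-1,0.27,-0.72,0.08,0,0,0.4]]'; python3 -c "
from h import *
go([.475,.14,.1],0)"
```

```text
clock: 2.12
ee_pos: [0.4717, -0.0527, 0.1794]
tcp_rot: [[1.0, -0.002, 0.0], [-0.002, -1.0, -0.001], [0.0, 0.001, -1.0]]
contact_force: [0.1, -0.5, 0.3]
width: 0.0003
grasp_force: 0.0
[0.475, 0.14, 0.1] row [ 0.0074 -0.4821  0.198 ] [ 0.0025 -0.0001 -0.0034]
```

```bash
python3 -m handwheel '[[-1,0.008,-0.48,0.2,0,0,0],[-1,0.008,-0.48,0.2,0,0,0],[-1,0.008,-0.48,0.2,0,0,0],[-1,0.008,-0.48,0.2,0,0,0],[-1,0.008,-0.48,0.3,0,0,0],[-1,0.008,-0.48,0.35,0,0,0],[-1,0.008,-0.48,0.38,0,0,0],[-1,0.008,-0.48,0.385,0,0,0]]'
python3 - <<'E'
from h import *
c=cam("top")["color"][110:240,243:393]; cv2.imwrite("pics/t1.png",cv2.cvtColor(cv2.convertScaleAbs(cv2.resize(c,None,fx=4,fy=4,interpolation=2),alpha=1.4),4))
E
```

```text
clock: 3.12
ee_pos: [0.4754, 0.1395, 0.0251]
tcp_rot: [[1.0, -0.002, -0.0], [-0.002, -1.0, -0.001], [-0.0, 0.001, -1.0]]
contact_force: [0.1, 0.2, -0.0]
width: -0.0001
grasp_force: 0.0
```

View pics/t1.png

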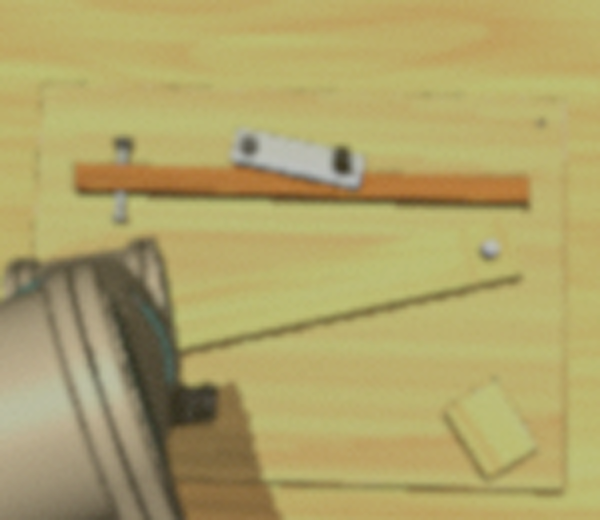

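The shut fingers stand clear on the robot side of the rail's free end (shadowed edge at (185,352)–(520,278)). Next I swing it slowly.

```bash
python3 -m handwheel '[[-1,0.015,-0.003,0,0,0,0],[-1,0.03,-0.006,0,0,0,0],[-1,0.045,-0.01,0,0,0,0],[-1,0.06,-0.013,0,0,0,0],[-1,0.075,-0.016,0,0,0,0],[-1,0.09,-0.02,0,0,0,0],[-1,0.105,-0.023,0,0,0,0],[-1,0.12,-0.026,0,0,0,0],[-1,0.135,-0.03,0,0,0,0],[-1,0.145,-0.033,0,0,0,0]]'
```

```text
clock: 4.42
ee_pos: [0.5334, 0.1546, 0.0253]
tcp_rot: [[1.0, 0.001, 0.0], [0.001, -1.0, -0.0], [0.0, 0.0, -1.0]]
contact_force: [-0.1, 0.3, -0.5]
width: -0.0
grasp_force: 0.3
```

```bash
python3 -m handwheel '[[-1,0.01,-0.002,0,0,0,0],[-1,0.018,-0.003,0,0,0,0],[-1,0.025,-0.004,0,0,0,0],[-1,0.032,-0.005,0,0,0,0],[-1,0.037,-0.006,0,0,0,0]]'
```

```text
clock: 5.05
ee_pos: [0.5479, 0.157, 0.0253]
tcp_rot: [[1.0, 0.001, 0.0], [0.001, -1.0, -0.0], [0.0, 0.0, -1.0]]
contact_force: [-0.3, -0.0, -0.0]
width: 0.0004
grasp_force: 0.3
```

```bash
python3 -m handwheel '[[-1,0.004,0,0,0,0,0],[-1,0.008,0,0,0,0,0],[-1,0.012,0,0,0,0,0],[-1,0.016,0,0,0,0,0],[-1,0.02,0,0,0,0,0]]'
```

```text
clock: 5.68
ee_pos: [0.5558, 0.157, 0.0253]
tcp_rot: [[1.0, 0.001, 0.0], [0.001, -1.0, 0.0], [0.0, -0.0, -1.0]]
contact_force: [-0.3, 0.7, -0.4]
width: -0.0
grasp_force: 0.3
```

```bash
python3 -m handwheel '[[-1,0.0025,0,0,0,0,0],[-1,0.005,0,0,0,0,0]]'
```

```text
clock: 5.92
ee_pos: [0.5577, 0.157, 0.0253]
tcp_rot: [[1.0, 0.001, -0.0], [0.001, -1.0, -0.0], [-0.0, 0.0, -1.0]]
contact_force: [-1.1, 0.7, 0.2]
width: 0.0
grasp_force: 0.3
```

```bash
python3 -c "
from h import *
c=cam('side')['color'][172:272,240:360]; cv2.imwrite('pics/s2.png',cv2.cvtColor(cv2.convertScaleAbs(cv2.resize(c,None,fx=6,fy=6,interpolation=2),alpha=1.4),4))"
```

```text
(no output)
```

View pics/s2.png

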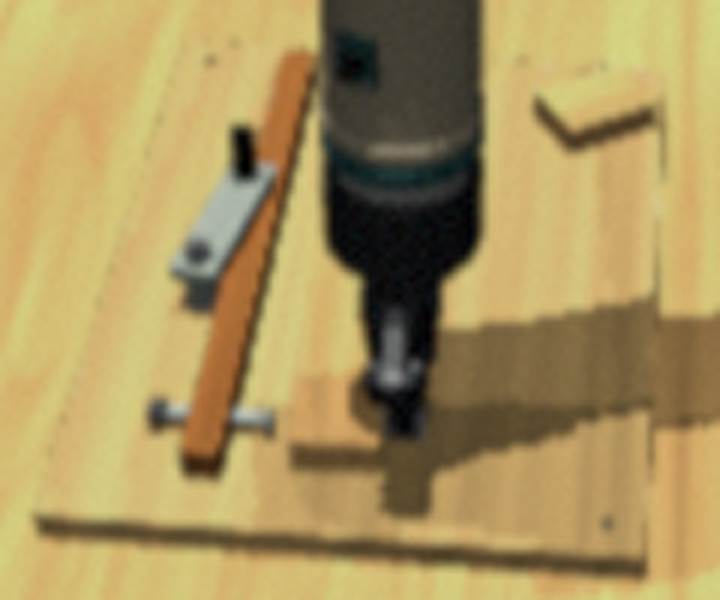

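The rail has followed the fingers, and its fence-side corner at (290,448) is about 8 mm short of the screw nose at (272,422). I'll creep on.

```bash
python3 -m handwheel '[[-1,0.0025,0,0,0,0,0],[-1,0.005,0,0,0,0,0],[-1,0.0075,0,0,0,0,0],[-1,0.01,0,0,0,0,0],[-1,0.0115,0,0,0,0,0]]'
```

```text
clock: 6.6
ee_pos: [0.5624, 0.157, 0.0253]
tcp_rot: [[1.0, 0.001, 0.0], [0.001, -1.0, -0.0], [0.0, 0.0, -1.0]]
contact_force: [-1.8, 0.0, 0.3]
width: 0.0
grasp_force: 0.3
```

```bash
python3 -m handwheel '[[-1,0.0012,0,0,0,0,0],[-1,0.0025,0,0,0,0,0]]'
```

```text
clock: 6.85
ee_pos: [0.5633, 0.157, 0.0253]
tcp_rot: [[1.0, 0.001, -0.0], [0.001, -1.0, 0.0], [-0.0, -0.0, -1.0]]
contact_force: [-1.4, 1.3, -0.6]
width: 0.0005
grasp_force: 0.3
```

```bash
python3 -m handwheel '[[-1,0.0012,0,0,0,0,0],[-1,0.0025,0,0,0,0,0]]'
```

```text
clock: 7.1
ee_pos: [0.5644, 0.157, 0.0253]
tcp_rot: [[1.0, 0.001, 0.0], [0.001, -1.0, -0.0], [0.0, 0.0, -1.0]]
contact_force: [0.1, 0.6, 0.0]
width: -0.0
grasp_force: 0.3
```

```bash
python3 -m handwheel '[[-1,0.0012,0,0,0,0,0],[-1,0.0025,0,0,0,0,0]]'
```

```text
clock: 7.35
ee_pos: [0.5654, 0.157, 0.0253]
tcp_rot: [[1.0, 0.001, 0.0], [0.001, -1.0, 0.0], [0.0, -0.0, -1.0]]
contact_force: [-0.5, -0.2, -0.7]
width: 0.0005
grasp_force: 0.3
```

```bash
python3 -m handwheel '[[-1,0.001,0,0,0,0,0],[-1,0.002,0,0,0,0,0]]'
```

```text
clock: 7.6
ee_pos: [0.5661, 0.157, 0.0253]
tcp_rot: [[1.0, 0.001, 0.0], [0.001, -1.0, -0.0], [0.0, 0.0, -1.0]]
contact_force: [-0.4, 1.1, 0.7]
width: -0.0001
grasp_force: 0.3
```

```bash
python3 -m handwheel '[[-1,0.001,0,0,0,0,0],[-1,0.002,0,0,0,0,0]]'
```

```text
clock: 7.85
ee_pos: [0.5669, 0.157, 0.0253]
tcp_rot: [[1.0, 0.001, 0.0], [0.001, -1.0, 0.0], [0.0, -0.0, -1.0]]
contact_force: [-1.0, 0.1, -0.4]
width: 0.0003
grasp_force: 0.3
```

```bash
python3 -m handwheel '[[-1,0.001,0,0,0,0,0],[-1,0.002,0,0,0,0,0]]'
```

```text
clock: 8.1
ee_pos: [0.5678, 0.157, 0.0253]
tcp_rot: [[1.0, 0.001, 0.0], [0.001, -1.0, 0.0], [0.0, -0.0, -1.0]]
contact_force: [-0.7, 0.9, -0.8]
width: -0.0002
grasp_force: 0.3
```

```bash
python3 -m handwheel '[[-1,0.001,0,0,0,0,0],[-1,0.002,0,0,0,0,0]]'
```

```text
clock: 8.35
ee_pos: [0.5679, 0.157, 0.0253]
tcp_rot: [[1.0, 0.001, -0.001], [0.001, -1.0, -0.0], [-0.001, 0.0, -1.0]]
contact_force: [-1.9, 0.4, 0.4]
width: 0.0002
grasp_force: 1.2
```

```bash
python3 -c "
from h import *
c=cam('side')['color'][172:272,240:360]; cv2.imwrite('pics/s3.png',cv2.cvtColor(cv2.convertScaleAbs(cv2.resize(c,None,fx=6,fy=6,interpolation=2),alpha=1.4),4))"
```

```text
(no output)
```

View pics/s3.png

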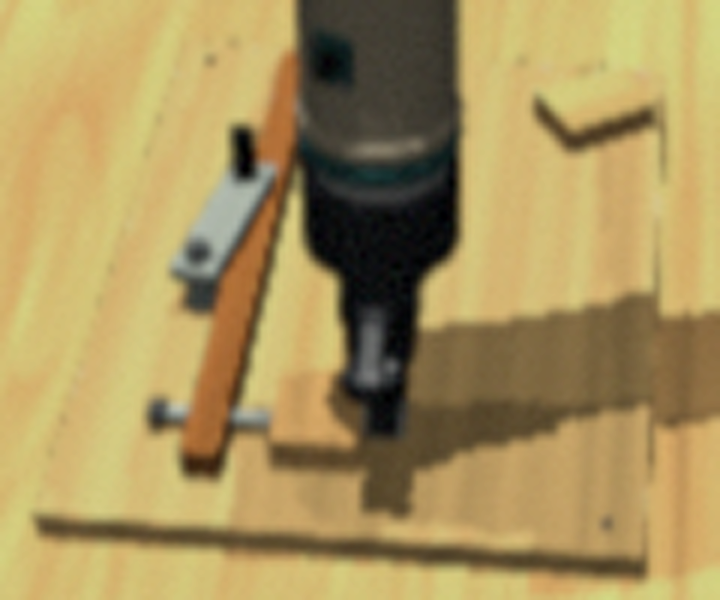

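The rail's face at (272,425) is now at the screw nose, and TCP travel has stopped at x=0.5679. From here I build force in small steps.

```bash
python3 -m handwheel '[[-1,0.001,0,0,0,0,0],[-1,0.001,0,0,0,0,0]]'
```

```text
clock: 8.65
ee_pos: [0.5679, 0.157, 0.0252]
tcp_rot: [[1.0, 0.001, -0.002], [0.001, -1.0, -0.0], [-0.002, 0.0, -1.0]]
contact_force: [-4.4, 0.4, 1.9]
width: 0.0002
grasp_force: 2.0
```

```bash
python3 -m handwheel '[[-1,0.001,0,0,0,0,0],[-1,0.001,0,0,0,0,0]]'
```

```text
clock: 8.9
ee_pos: [0.568, 0.157, 0.0251]
tcp_rot: [[1.0, 0.001, -0.003], [0.001, -1.0, -0.0], [-0.003, 0.0, -1.0]]
contact_force: [-5.2, 0.4, 2.8]
width: -0.0002
grasp_force: 2.7
```

```bash
python3 -m handwheel '[[-1,0.001,0,0,0,0,0],[-1,0.002,0,0,0,0,0],[-1,0.002,0,0,0,0,0]]'
```

```text
clock: 9.28
ee_pos: [0.568, 0.157, 0.025]
tcp_rot: [[1.0, 0.001, -0.004], [0.001, -1.0, -0.0], [-0.004, 0.0, -1.0]]
contact_force: [-7.6, 0.5, 3.3]
width: -0.0002
grasp_force: 3.3
```

```bash
python3 -m handwheel '[[-1,0.001,0,0,0,0,0],[-1,0.001,0,0,0,0,0]]'
```

```text
clock: 9.52
ee_pos: [0.568, 0.157, 0.025]
tcp_rot: [[1.0, 0.001, -0.005], [0.001, -1.0, -0.001], [-0.005, 0.001, -1.0]]
contact_force: [-6.8, -0.1, 3.7]
width: 0.0
grasp_force: 3.6
```

```bash
python3 -m handwheel '[[-1,0.001,0,0,0,0,0],[-1,0.002,0,0,0,0,0],[-1,0.002,0,0,0,0,0]]'
```

```text
clock: 9.9
ee_pos: [0.568, 0.1571, 0.0248]
tcp_rot: [[1.0, 0.001, -0.006], [0.001, -1.0, -0.001], [-0.006, 0.001, -1.0]]
contact_force: [-8.6, 0.4, 4.0]
width: 0.0
grasp_force: 4.2
```

```bash
python3 -m handwheel '[[-1,0,0,0,0,0,0],[-1,0,0,0,0,0,0]]'
```

```text
clock: 10.15
ee_pos: [0.568, 0.157, 0.0248]
tcp_rot: [[1.0, 0.001, -0.006], [0.001, -1.0, -0.001], [-0.006, 0.001, -1.0]]
contact_force: [-8.2, -0.3, 4.1]
width: 0.0003
grasp_force: 4.2
```

```bash
python3 -m handwheel '[[-1,0.001,0,0,0,0,0],[-1,0.002,0,0,0,0,0],[-1,0.002,0,0,0,0,0]]'
```

```text
clock: 10.52
ee_pos: [0.5681, 0.157, 0.0247]
tcp_rot: [[1.0, 0.001, -0.008], [0.001, -1.0, -0.001], [-0.008, 0.001, -1.0]]
contact_force: [-9.5, -0.5, 5.3]
width: 0.0003
grasp_force: 4.8
```

```bash
python3 -m handwheel '[[-1,0,0,0,0,0,0],[-1,0,0,0,0,0,0],[-1,0,0,0,0,0,0],[-1,0,0,0,0,0,0]]'
```

```text
clock: 11.02
ee_pos: [0.568, 0.157, 0.0247]
tcp_rot: [[1.0, 0.001, -0.008], [0.001, -1.0, -0.001], [-0.008, 0.001, -1.0]]
contact_force: [-9.2, 0.5, 4.1]
width: 0.0002
grasp_force: 4.8
```

```bash
python3 -m handwheel '[[-1,0,0,0,0,0,0],[-1,0,0,0,0,0,0],[-1,0,0,0,0,0,0],[-1,0,0,0,0,0,0]]'
```

```text
clock: 11.52
ee_pos: [0.568, 0.157, 0.0247]
tcp_rot: [[1.0, 0.001, -0.008], [0.001, -1.0, -0.001], [-0.008, 0.001, -1.0]]
contact_force: [-9.0, 0.5, 4.6]
width: -0.0001
grasp_force: 4.8
```

```bash
python3 -m handwheel '[[-1,0,0,0,0,0,0],[-1,0,0,0,0,0,0],[-1,0,0,0,0,0,0],[-1,0,0,0,0,0,0]]'
```

```text
clock: 12.02
ee_pos: [0.5681, 0.157, 0.0247]
tcp_rot: [[1.0, 0.001, -0.008], [0.001, -1.0, -0.001], [-0.008, 0.001, -1.0]]
contact_force: [-9.4, 0.8, 4.8]
width: -0.0001
grasp_force: 4.8
```

```bash
python3 -m handwheel '[[-1,0.001,0,0,0,0,0],[-1,0.001,0,0,0,0,0],[-1,0.001,0,0,0,0,0],[-1,0.001,0,0,0,0,0],[-1,0.001,0,0,0,0,0],[-1,0.001,0,0,0,0,0],[-1,0.001,0,0,0,0,0],[-1,0.001,0,0,0,0,0],[-1,0.001,0,0,0,0,0],[-1,0.001,0,0,0,0,0]]'
```

```text
clock: 13.28
ee_pos: [0.568, 0.157, 0.0247]
tcp_rot: [[1.0, 0.002, -0.009], [0.002, -1.0, -0.001], [-0.009, 0.001, -1.0]]
contact_force: [-9.7, 0.6, 5.5]
width: 0.0
grasp_force: 5.1
```

```bash
python3 -m handwheel '[[-1,-0.003,0,0,0,0,0],[-1,-0.006,0,0,0,0,0],[-1,-0.009,0,0,0,0,0],[-1,-0.012,0,0,0,0,0],[-1,-0.016,0,0,0,0,0],[-1,-0.025,0,0,0,0,0],[-1,-0.05,0,0,0,0,0],[-1,-0.07,0,0,0,0,0],[-1,-0.07,0,0,0,0,0]]'
python3 -c "
from h import *
c=cam('side')['color'][172:272,240:360]; cv2.imwrite('pics/s4.png',cv2.cvtColor(cv2.convertScaleAbs(cv2.resize(c,None,fx=6,fy=6,interpolation=2),alpha=1.4),4))
go([.54,.157,.17],0);go([.661,-.007,.17],0);go([.661,-.007,.17],.17)"
```

```text
clock: 14.4
ee_pos: [0.5436, 0.1571, 0.0254]
tcp_rot: [[1.0, 0.001, -0.001], [0.001, -1.0, -0.0], [-0.001, 0.0, -1.0]]
contact_force: [-0.5, 0.9, 0.1]
width: 0.0002
grasp_force: 0.0
[0.54, 0.157, 0.17] row [-0.0108  0.0002 -0.3614] [-0.0001 -0.0004  0.0021]
[0.661, -0.007, 0.17] row [ 0.2913  0.4106 -0.3614] [-0.0001 -0.0004  0.0021]
[0.661, -0.007, 0.17] row [ 0.2913  0.4106 -0.3614] [-0.0001 -0.0004 -0.3379]
```

View pics/s4.png

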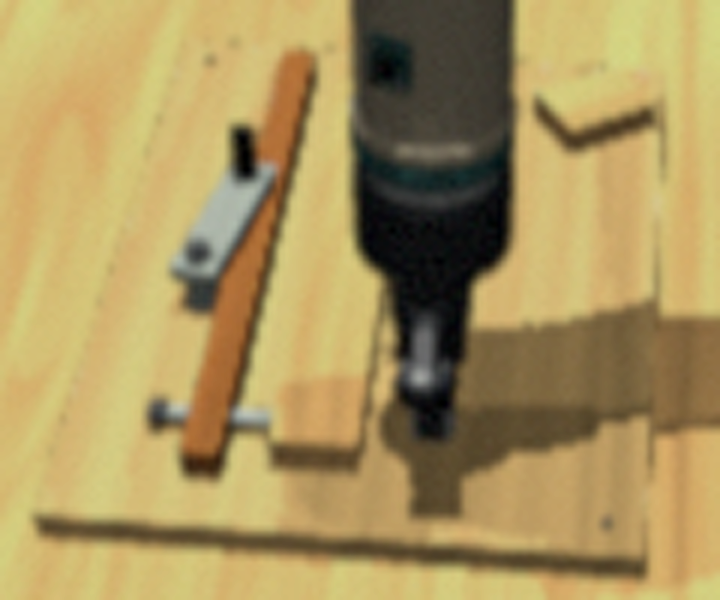

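The rail rests on the screw nose at (272,430) with the fingers clear. Next is the post: raise, turn and half-open the gripper.

```bash
python3 -m handwheel '[[-1,-0.01,0,-0.12,0,0,0],[-1,-0.01,0,-0.26,0,0,0],[-1,-0.01,0,-0.36,0,0,-0.2],[0,0.08,0.1,-0.36,0,0,-0.5],[0,0.15,0.2,-0.36,0,0,-0.8],[0,0.22,0.3,-0.36,0,0,-1],[0,0.29,0.41,-0.36,0,0,-1],[0,0.29,0.41,-0.36,0,0,-1],[0,0.29,0.41,-0.36,0,0,-1]]'
python3 -m handwheel '[[0.2,0,0,0,0,0,-0.36],[0.2,0,0,0,0,0,-0.72],[0.2,0,0,0,0,0,-1],[0.2,0,0,0,0,0,-1]]'
python3 -c "
from h import *
c=cam('side')['color'][172:272,240:360]; cv2.imwrite('pics/s5.png',cv2.cvtColor(cv2.convertScaleAbs(cv2.resize(c,None,fx=6,fy=6,interpolation=2),alpha=1.4),4))
go([.664,-.007,.12],1.37);go([.664,-.007,.056],1.37)"
```

```text
clock: 15.58
ee_pos: [0.6604, -0.0065, 0.169]
tcp_rot: [[0.877, 0.48, -0.001], [0.48, -0.877, 0.001], [-0.0, -0.001, -1.0]]
contact_force: [0.2, 0.6, -0.1]
width: 0.0432
grasp_force: 0.0
clock: 16.08
ee_pos: [0.6601, -0.0049, 0.1694]
tcp_rot: [[0.539, 0.842, -0.0], [0.842, -0.539, 0.001], [0.001, -0.001, -1.0]]
contact_force: [1.0, -0.8, 0.0]
width: 0.051
grasp_force: 0.0
[0.664, -0.007, 0.12] row [0.0013 0.0103 0.1237] [-0.001  -0.0015 -0.7396]
[0.664, -0.007, 0.056] row [0.0012 0.0104 0.2837] [-0.001  -0.0015 -0.7396]
```

```bash
python3 -m handwheel '[[0.2,0.001,0.01,0,0,0,-0.36],[0.2,0.001,0.01,0.06,0,0,-0.74],[0.2,0.001,0.01,0.12,0,0,-0.74],[0.2,0.001,0.01,0.18,0,0,-0.74],[0.2,0.001,0.01,0.22,0,0,-0.74],[0.2,0.001,0.01,0.25,0,0,-0.74],[0.2,0.001,0.01,0.275,0,0,-0.74],[0.2,0.001,0.01,0.275,0,0,-0.74]]'
python3 -c "
from h import *
c=cam('side')['color'][172:272,240:360]; cv2.imwrite('pics/s6.png',cv2.cvtColor(cv2.convertScaleAbs(cv2.resize(c,None,fx=6,fy=6,interpolation=2),alpha=1.6),4))"
```

```text
clock: 17.12
ee_pos: [0.6639, -0.0087, 0.0588]
tcp_rot: [[0.199, 0.98, -0.001], [0.98, -0.199, -0.0], [-0.0, -0.001, -1.0]]
contact_force: [0.4, 0.0, 0.1]
width: 0.0514
grasp_force: 0.0
```

View pics/s6.png

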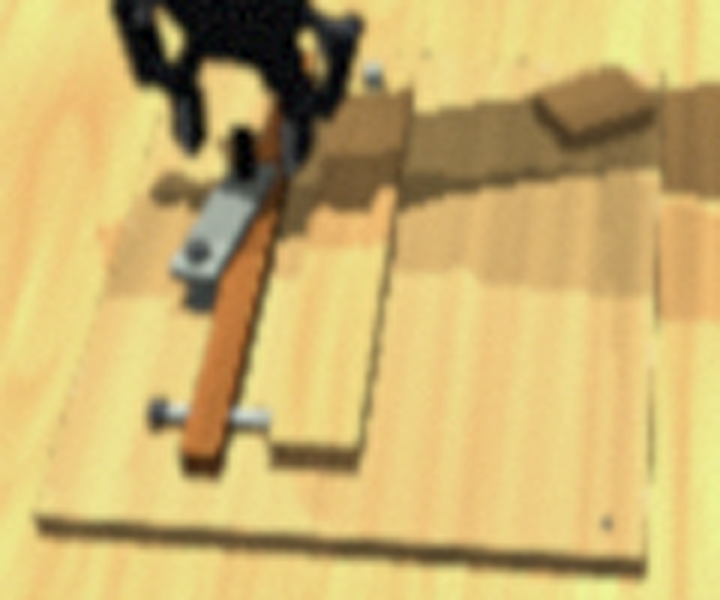

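The post at (240,150) stands midway between the open fingers, and the rail is still at the screw. Closing.

```bash
python3 -m handwheel '[[-1,0,0,0,0,0,0],[-1,0,0,0,0,0,0],[-1,0,0,0,0,0,0],[-1,0,0,0,0,0,0],[-1,0,0,0,0,0,0]]'
python3 - <<'E'
from h import *
P=np.array([.678,.060]); s=arm.read_state(); v=s["ee_pos"][:2]-P; r=np.hypot(*v); t0=np.arctan2(-v[0],-v[1]); print(r,t0)
M=np.array(s["tcp_rot"])
for t in np.arange(t0,1.7,.13):
    p=P+.07*np.array([-np.sin(t),-np.cos(t)]); go([*p,.0588],np.arctan2(M[1,0],M[0,0])-(t-t0))
E
```

```text
clock: 17.8
ee_pos: [0.6645, -0.0088, 0.0601]
tcp_rot: [[0.199, 0.98, 0.001], [0.98, -0.199, -0.0], [0.0, 0.001, -1.0]]
contact_force: [-1.4, -0.0, 4.9]
width: 0.0119
grasp_force: 58.5
0.07010001104316464 0.19359660615307395
[np.float64(0.6645327316163104), np.float64(-0.00869230438907749), 0.0588] row [ 0.0002 -0.      0.0032] [ 0.0016 -0.0001 -0.    ]
[np.float64(0.6557415018742543), np.float64(-0.006366853633317404), 0.0588] row [ 0.0016 -0.0227  0.0031] [ 0.0015 -0.0002  0.26  ]
[np.float64(0.6473259112780667), np.float64(-0.002921381748011237), 0.0588] row [ 0.0058 -0.045   0.0031] [ 0.0015 -0.0003  0.52  ]
[np.float64(0.6394279831235544), np.float64(0.0015859647508991714), 0.0588] row [ 0.013  -0.0666  0.0031] [ 0.0015 -0.0004  0.78  ]
[np.float64(0.632181004525119), np.float64(0.007079118925769637), 0.0588] row [ 0.0228 -0.0871  0.0031] [ 0.0015 -0.0005  1.04  ]
[np.float64(0.625707277034081), np.float64(0.013465377139062935), 0.0588] row [ 0.0352 -0.1061  0.0031] [ 0.0015 -0.0006  1.3   ]
[np.float64(0.6201160526517022), np.float64(0.020636963539641916), 0.0588] row [ 0.05   -0.1234  0.0031] [ 0.0014 -0.0007  1.56  ]
[np.float64(0.6155016900691884), np.float64(0.02847284891094324), 0.0588] row [ 0.0669 -0.1386  0.0031] [ 0.0014 -0.0008  1.82  ]
[np.float64(0.6119420622503593), np.float64(0.03684079318576336), 0.0588] row [ 0.0857 -0.1515  0.003 ] [ 0.0014 -0.0009  2.08  ]
[np.float64(0.6094972422309569), np.float64(0.045599577157742946), 0.0588] row [ 0.1059 -0.1618  0.003 ] [ 0.0013 -0.001   2.34  ]
[np.float64(0.6082084893133252), np.float64(0.05460138572671248), 0.0588] row [ 0.1273 -0.1695  0.003 ] [ 0.0013 -0.0011  2.6   ]
[np.float64(0.6080975527656527), np.float64(0.0636943024577437), 0.0588] row [ 0.1496 -0.1742  0.003 ] [ 0.0012 -0.0012  2.86  ]
```

```bash
python3 -m handwheel '[[-1,0.0004,-0.011,0,0,0,0.13],[-1,0.0016,-0.0227,0,0,0,0.26],[-1,0.0033,-0.034,0,0,0,0.39],[-1,0.0058,-0.045,0,0,0,0.52],[-1,0.009,-0.056,0,0,0,0.65],[-1,0.013,-0.0666,0,0,0,0.78],[-1,0.0175,-0.077,0,0,0,0.91],[-1,0.021,-0.084,0,0,0,1],[-1,0.021,-0.084,0,0,0,1]]'
python3 -c "
from h import *
p=arm.read_state()['ee_pos']; v=p[:2]-[.678,.06]; print(np.hypot(*v),np.arctan2(-v[0],-v[1]))"
```

```text
clock: 18.92
ee_pos: [0.6325, 0.0061, 0.06]
tcp_rot: [[0.644, 0.765, -0.001], [0.765, -0.644, -0.001], [-0.001, -0.0, -1.0]]
contact_force: [-3.0, -0.2, 7.1]
width: 0.0119
grasp_force: 58.7
0.07055450921040969 0.7003675259099866
```

Tracking the arc well, so I continue with the same motion.

```bash
python3 -m handwheel '[[-1,0.0004,-0.011,0,0,0,0.13],[-1,0.0016,-0.0227,0,0,0,0.26],[-1,0.0033,-0.034,0,0,0,0.39],[-1,0.0058,-0.045,0,0,0,0.52],[-1,0.009,-0.056,0,0,0,0.65],[-1,0.013,-0.0666,0,0,0,0.78],[-1,0.0175,-0.077,0,0,0,0.91],[-1,0.021,-0.084,0,0,0,1],[-1,0.021,-0.084,0,0,0,1]]'
python3 -c "
from h import *
p=arm.read_state()['ee_pos']; v=p[:2]-[.678,.06]; print(np.hypot(*v),np.arctan2(-v[0],-v[1]))
go([.608,.060,.0588],0)"
```

```text
clock: 20.05
ee_pos: [0.6111, 0.0346, 0.06]
tcp_rot: [[0.932, 0.363, -0.003], [0.363, -0.932, -0.0], [-0.003, -0.001, -1.0]]
contact_force: [-5.2, 0.5, 10.1]
width: 0.0118
grasp_force: 59.0
0.07150706709960516 1.2079506657958627
[0.608, 0.06, 0.0588] row [ 0.0157 -0.062   0.003 ] [-0.0009  0.0054  0.7424]
```

```bash
python3 -m handwheel '[[-1,0.001,-0.011,-0.002,0,0,0.13],[-1,0.003,-0.0227,-0.003,0,0,0.26],[-1,0.005,-0.034,-0.003,0,0,0.39],[-1,0.0075,-0.045,-0.003,0,0,0.52],[-1,0.012,-0.056,-0.003,0,0,0.65],[-1,0.016,-0.064,-0.003,0,0,0.75],[-1,0.016,-0.064,-0.003,0,0,0.75],[-1,0.016,-0.064,-0.003,0,0,0.75]]'
python3 -c "
from h import *
p=arm.read_state()['ee_pos']; v=p[:2]-[.678,.06]; print(np.hypot(*v),np.arctan2(-v[0],-v[1]))"
```

```text
clock: 21.05
ee_pos: [0.6056, 0.0615, 0.0601]
tcp_rot: [[1.0, -0.003, -0.007], [-0.003, -1.0, 0.001], [-0.007, -0.001, -1.0]]
contact_force: [-7.6, 0.9, 6.1]
width: 0.012
grasp_force: 58.9
0.07241595367158432 1.5909238089872346
```

```bash
python3 -m handwheel '[[0,0,0,0,0,0,0],[0,0,0,0,0,0,0],[0,0,0,0,0,0,0],[0,0,0,0,0,0,0],[0,0,0,-0.05,0,0,0],[0,0,0,-0.15,0,0,0],[0,-0.1,0,-0.3,0,0,0],[0,-0.2,0,-0.35,0,0,0],[0,-0.3,0,-0.35,0,0,0],[0,-0.4,0,-0.35,0,0,0]]'
python3 - <<'E'
from h import *
a=cam("top")["color"][120:225,243:393]; b=cam("side")["color"][172:272,240:360]
a=cv2.resize(a,None,fx=5,fy=5,interpolation=2)[:, :]; cv2.imwrite("pics/t7.png",cv2.cvtColor(cv2.convertScaleAbs(a,alpha=1.4),4))
cv2.imwrite("pics/s7.png",cv2.cvtColor(cv2.convertScaleAbs(cv2.resize(b,None,fx=6,fy=6,interpolation=2),alpha=1.4),4))
E
```

```text
clock: 22.3
ee_pos: [0.4484, 0.0612, 0.2012]
tcp_rot: [[1.0, -0.004, 0.002], [-0.004, -1.0, 0.001], [0.002, -0.001, -1.0]]
contact_force: [-0.1, -0.1, 0.3]
width: 0.0429
grasp_force: 0.0
```

View pics/t7.png

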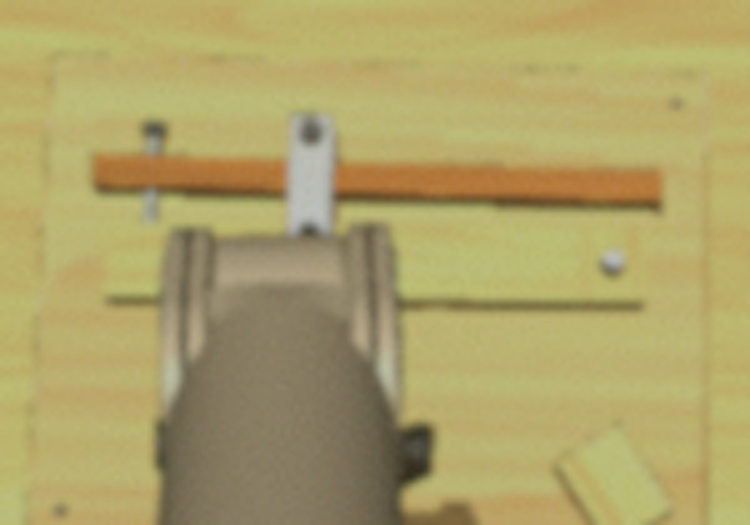

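The bar is square across: pivot (310,131), post (310,228). The rail edge runs (105,300)–(643,305), nearly parallel to the fence. My last check is numeric: did the rail's end shift between the earlier and current side pictures?

Run:
```python
import cv2,numpy as np
f=lambda n:cv2.cvtColor(cv2.imread(f"pics/{n}.png"),6)[400:480,230:380].astype(np.float32)
g=lambda n:cv2.createCLAHE(1).apply(f(n).astype(np.uint8)).astype(np.float32)
for n in("s5","s6"): print(n,cv2.phaseCorrelate(g(n),g("s7"),cv2.createHanningWindow((150,80),5)))
print(f("s5")[20,30:60:3],f("s7")[20,30:60:3])
```

```text
s5 ((0.042044970394528036, -0.10896969696855763), 0.8130386276245117)
s6 ((-0.13085001753499625, -0.14899456395782806), 0.4256857606569926)
[146. 145. 147. 158. 170. 179. 184. 187. 186. 184.] [145. 144. 147. 159. 172. 181. 183. 186. 186. 185.]
```

The rail has not shifted, so I hand in.

```bash
python3 -c "
from station import arm
print(arm.close_job())"
```

```text
the job is handed in; nothing more can be done
None
```

The job is handed in, with no verdict returned: the rail was pressed against the stop screw at 9–10 N for over a second and left resting there, then the turn-button was turned square across it, about 22 s in all, with the other things left alone.

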